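Portion hazelnuts into a proofing basket through a sprung hopper gate

ROBOT

A 7-joint arm with a two-finger parallel gripper is mounted at the origin on the work surface. World frame = base frame: x ahead of the robot, y to its left, z up, the work surface at z = 0. Lengths are in m, angles in rad, forces in N, time in s.
With the tool pointing down it reaches from about 0.425 to 0.875 m from the base axis. Payload 4.7 kg.
Tool frame: the origin (TCP) lies midway between the tips of the shut fingers; the grasp point (between the pads) lies 19 mm behind it; z points along the fingers, y is the direction in which the jaws open and shut (so a half turn about z gives the same grasp; the last joint's range is limited). The gripper opens to 85 mm and grips with 20 to 120 N. Pads are 22 mm wide; open, the fingers measure 114 mm over their backs; the gripper's body (76 mm by 85 mm) begins 54 mm behind the grasp point. The pads swing forward as they close: fully open they stand 13 mm farther back than shut.
Start: joints at [1.333, 0.321, -0.07, 1.45, 0.023, 1.371, -0.057], TCP at [0.162, -0.63, 0.231] pointing down, gripper open.
Joint ranges: [-2.86, 2.86], [-0.3, 2.09], [-1.38, 1.24], [0.06, 2.45], [-1.56, 4.7], [0.09, 2.05], [-2.69, 2.69]. Speed limits (rad/s): [2.57, 2.57, 3.14, 3.14, 3.14, 3.14, 3.14].

INTERFACE

Orientations are given as [roll, pitch, yaw] about the fixed x, y, z axes, in that order (R = Rz(yaw) Ry(pitch) Rx(roll)).
In Python, from station import * gives the robot as it stands.
- The arm moves only by the shell command python3 -m crank 'ROWS' [OPENING]. ROWS is JSON, a list of rows, each a list of 2 entries, a list of its own where there are three numbers: the shift along the tool's x, y, z in mm, then the turn, a rotation vector about the tool's x, y, z in degrees. In form: [[[x, y, z], [wx, wy, wz]], ...]. A call has 1 to 5 rows; each row shifts and turns the commanded pose from where the row before left it, along the tool's axes as they then stand; what a row does not reach is not made up. A row lasts 1/8 s, in which the tool goes at most 62.5 mm and 10.7 degrees, less where a joint would pass 70% of its speed; a pose out of reach is approached as far as the arm can. A call with a gripper value outside its range is refused whole. OPENING is the closure, from 0 (fully open) to 1 (shut), set as the call begins (- or left out, the last holds). The fingers move at their own pace and stop on an object; the grip force is fixed at half the most. Time passes only in rows, so rows that do not move let the fingers close. It gives the time, the measured TCP pose, the force and the opening at its end, in the units of the state.
- get_obs(): the state, without advancing time (a new reading comes with each control period).
- snapshot(name): name is "scene" or "top" or "wrist"; returns the picture (420x560x3 uint8, red, green, blue); there is no depth.
- camera_params(name): a dict with "fx", "fy", "cx", "cy" (pixels), "cam_to_world" (4x4, takes a point from camera to world coordinates); the wrist camera has in their place "mount" (4x4, takes a point from camera to tool coordinates, whose origin is the TCP and whose axes are the flange's). Camera axes: x right, y down, z forward; pixel columns grow to the right and rows downward; lengths in m; the calibration is good to about 2 mm. A picture is of the moment at which its call begins: read the wrist's pose just before it. camera_params takes no time and is no camera call.
- hand_in(): hands the job in, once; it reports no verdict.
The state is a dict: "time_s": time; "joints": joint angles; "qvel": joint speeds; "tau": joint torques, N m; "eef_pos": TCP position; "orientation": TCP orientation; "force": force on the tool from outside, world axes, zero at the start; "wrist_torque": the same for the moment, N m; "opening": finger opening in m.
Only numpy, scipy, OpenCV 4.12 (cv2) and the standard library are available. Lean on these libraries where they do the work, as an engineer would, in place of code of your own. Each camera call takes 0.05 s, during which the arm holds its last target.

TASK

With the scoop, bring at least three of the four hazelnuts from the tray into the hopper, never touching a hazelnut with the fingers, and set the scoop back in its tray. Then take the upright grip of the hopper's sprung pull rod, draw the rod straight out until its length mark stands at the sleeve's mouth, so that the hazelnuts in the hopper drop into the straw basket below, and finish holding the rod there, still gripped, against its spring. Leave the basket under the hopper and everything else where it is.

Things in the scene. Friction and masses are not known exactly. Their poses are not given: they have to be found in the camera images.
- tray: Fixed plywood tray, 290 long (x) by 98 wide (y), walls 45 high and 4 thick, inside 90 wide; floor 4 thick. Origin under the tray at table level. Inside, the level floor runs from x=-150 to x=+80; there a ramp of 40 degrees rises to x=+132, z=47, where a cross wall 80 high closes the front end. Its +x (ramp end) points roughly to the robot's left.
- scoop: Loose aluminium scoop, about 0.16 kg, flat in the back of the tray, open front towards the ramp. Origin in the middle of its underside; +x towards its lip, z up. 79 wide; pan inside 74 wide, from x=-40 to x=+42; side walls 36 high, falling from x=-6 to 5 at x=+42; back 40 high. Its floor, 2.5 thick, is level up to x=+18, rises to a ridge 5 high at x=+40 that keeps hazelnuts in, then slopes down to the lip.
- scoop_grip (a point): Middle of the gripping part of the scoop's upright wooden grip: a square post 24 x 24, 108 tall, behind the pan (x=-54 from the scoop's origin). This point is 90 above the scoop's underside; its axes are the scoop's.
- scoop_lip (a point): Middle of the scoop's front lip edge (x=+62 from the scoop's origin), 1 above its underside. Walnuts roll out over it when it is tipped down more than about 10 degrees; 40 degrees empties the scoop.
- nut0: Loose hazelnut in its shell, a ball 23 across, 10 g; origin at its centre. It lies in the tray between the scoop and the ramp and rolls easily.
- nut1: Loose hazelnut in its shell, a ball 23 across, 10 g; origin at its centre. It lies in the tray between the scoop and the ramp and rolls easily.
- nut2: Loose hazelnut in its shell, a ball 23 across, 10 g; origin at its centre. It lies in the tray between the scoop and the ramp and rolls easily.
- nut3: Loose hazelnut in its shell, a ball 23 across, 10 g; origin at its centre. It lies in the tray between the scoop and the ramp and rolls easily.
- stand: Fixed portioning stand; origin at table level under the middle of the hopper; its -x points roughly to the robot, the way the rod is pulled. Base plate 240 (x) x 256 (y) x 12; two legs at y=+-118 up to z=130, with arms to the hopper.
- hopper_rim (a point): Centre of the open top of the round steel hopper, 182 above the table; rim 138 across inside, narrowing to a throat 70 across inside between z=136 and z=106. Below the throat the gate plate (top at z=104) closes it; hazelnuts poured in rest on it.
- gate (a joint): Travel in m of the gate plate with its telescoping pull rod: 0 shut (start), grows as the rod is drawn out along the stand's -x; stop at 0.092. At 0.068 the length mark stands at the sleeve's mouth and the throat is open enough for the hazelnuts to fall through. A spring draws it back with about 5.5 N when shut and 13 N at the mark (110 N/m), plus 0.6 N friction; let go, it shuts.
- rod_grip (a point): Middle of the gripping part of the upright black round grip at the rod's outer end: 20 across, its top at z=162, this point at z=145 above the table; nothing stands higher than z=115 within 70 around it. The rod (12 thick, level, z=102) runs from below it into the sleeve. Moves with the rod.
- rod_mark (a point): Length mark: a dark raised ring on the rod, 16 across, 4 long; this is its centre. Hidden 68 inside the sleeve's mouth when shut. Moves with the rod.
- sleeve_mouth (a point): Centre of the outer end of the fixed dark sleeve (26 across) out of which the rod slides, on the rod's axis, z=102.
- basket: Loose round straw basket standing on the stand's base plate under the hopper, 196 across at the rim, 62 high, wall 7, 0.25 kg. Origin in the middle of its underside.
- jar: Bystander: glass jar with a metal cap, 100 tall, 68 across. Leave it alone.
- spare: Bystander: spare straw basket, 176 across, 60 high. Leave it alone.
- scraper: Bystander: flat dough scraper, 100 x 130, 16 high at its wooden back. Leave it alone.
- brush: Bystander: pastry brush lying flat, about 200 long. Leave it alone.
- oil: Bystander: amber bottle, 190 tall, 64 across. Leave it alone.
- shaker: Bystander: metal can, 110 tall, 66 across. Leave it alone.
- bowl: Bystander: white bowl, 110 across, 50 high. Leave it alone.
Not all that is in view belongs to the job. What is shaped like the scoop but turquoise is not meant.

How it is judged:
By the outcome, as a careful person would: the job done as asked, in the order asked, and still so for the second after the job is handed in, while the arm keeps its last pose, push and grip.
It also fails if it takes over 64 s, if anything falls off the work surface, if the arm or the gripper's body presses on something with over 40 N, if the wrist force passes 120 N, or if a joint passes its speed limit or range.

## Working session

There is one attempt and no reset: what is moved stays moved. The work goes in short steps, Python scripts to look and compute and a shell command to move; the robot and the scene stay as the last step left them, time stands still between calls to the robot, and variables do not carry over. Pictures are saved under pics/ and viewed, and the job is handed in when it is done.

```bash
ls; mkdir -p pics; python3 - <<'E'
from station import *
import cv2
o=get_obs();print(o)
for n in ("scene","top","wrist"):
    im=snapshot(n);cv2.imwrite(f"pics/{n}0.png",im[:,:,::-1]);print(n,camera_params(n))
E
```

```text
pics
{'time_s': 0.0, 'joints': array([ 1.33312614,  0.32183958, -0.07007689,  1.45169425,  0.0225874 ,
        1.37076981, -0.05689013]), 'qvel': array([-1.97746392e-04, -9.48411539e-04,  1.55232904e-04,  3.21153993e-05,
        9.22017002e-04,  2.36064528e-03,  6.30475200e-04]), 'tau': array([-8.88041853e-06, -4.93567908e+01, -3.82080786e-01, -3.14338589e+01,
        1.29568856e-02,  1.12708719e-02, -2.04634875e-05]), 'eef_pos': array([ 0.16174536, -0.62899899,  0.23020299]), 'orientation': array([-3.13967046e+00,  8.78747523e-05,  2.51801189e-01]), 'force': array([-0.13230824, -0.29692543, -0.48700043]), 'wrist_torque': array([ 0.04016729, -0.01397829,  0.0452097 ]), 'opening': 0.08527499050579249}
scene {'fx': 383.2173045732721, 'fy': 383.2173045732721, 'cx': 282.3027525694188, 'cy': 210.7002775583965, 'cam_to_world': array([[ 0.86255867,  0.30208425, -0.40587886,  0.93135366],
       [ 0.50555553, -0.48263321,  0.71517745, -0.74912872],
       [ 0.02015322, -0.82207681, -0.56901982,  0.70813449],
       [ 0.        ,  0.        ,  0.        ,  1.        ]])}
top {'fx': 471.27555114547016, 'fy': 471.27555114547016, 'cx': 284.247377197057, 'cy': 216.86025839359246, 'cam_to_world': array([[ 0.02630928, -0.98780529,  0.15345528,  0.3550957 ],
       [-0.99965001, -0.0255717 ,  0.00677863, -0.00872585],
       [-0.00277185, -0.15357991, -0.98813234,  1.38156985],
       [ 0.        ,  0.        ,  0.        ,  1.        ]])}
wrist {'fx': 363.32446956689074, 'fy': 363.32446956689074, 'cx': 283.2834423387735, 'cy': 209.41489634089055, 'mount': array([[ 6.37805257e-04, -9.58514798e-01, -2.85042060e-01,
         7.32067375e-02],
       [ 9.99999719e-01,  7.23489771e-04, -1.95306521e-04,
        -9.24130668e-04],
       [ 3.93429205e-04, -2.85041856e-01,  9.58514990e-01,
        -1.42380282e-01],
       [ 0.00000000e+00,  0.00000000e+00,  0.00000000e+00,
         1.00000000e+00]])}
```

View pics/scene0.png

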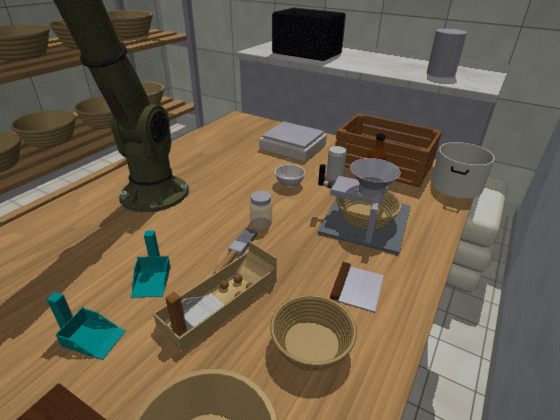

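View pics/top0.png

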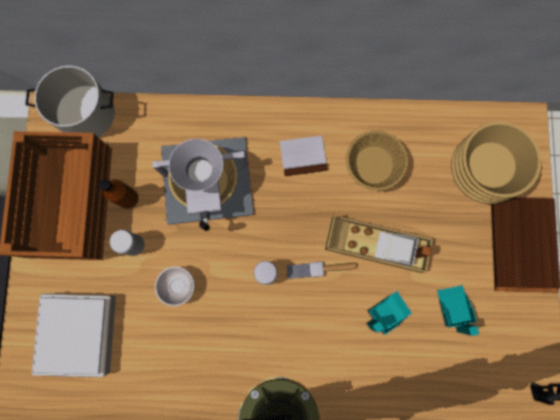

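View pics/wrist0.png

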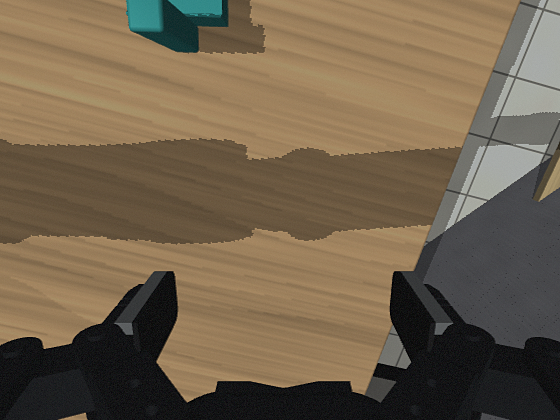

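Scene: the scoop's brown post is at (176,313) and the tray at (220,300). Top: tray at (380,243), with a silver pan at (397,247), a brown post at (424,251) and nuts at about (353–368,231–250). The hopper is at (196,166) and the black rod grip at (205,224).

Could be taken for the scoop:
- Silver scoop in the tray, top (397,247): this is the one.
- Turquoise scoops, top (388,313) and (457,307): not meant.

Could be taken for the rod grip: the black knob at top (205,224), against the oil cap at (107,185) and the shaker at (122,242).

Next, a close crop.

```bash
python3 - <<'E'
import cv2
im=cv2.imread("pics/top0.png")
a=cv2.resize(im[205:280,320:440],None,fx=5,fy=5,interpolation=cv2.INTER_CUBIC)
b=cv2.resize(im[130:240,150:260],None,fx=5,fy=5,interpolation=cv2.INTER_CUBIC)
cv2.imwrite("pics/c1.png",a);cv2.imwrite("pics/c2.png",b)
E
```

```text
(no output)
```

View pics/c1.png

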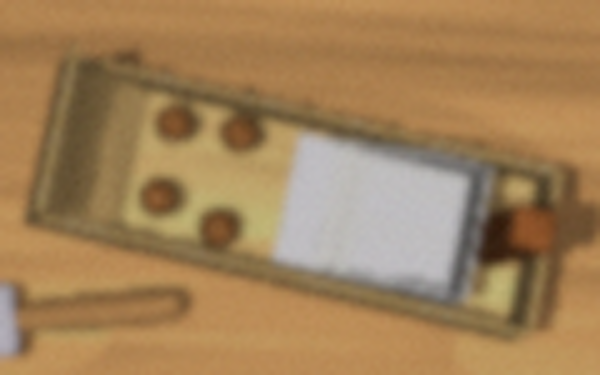

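View pics/c2.png

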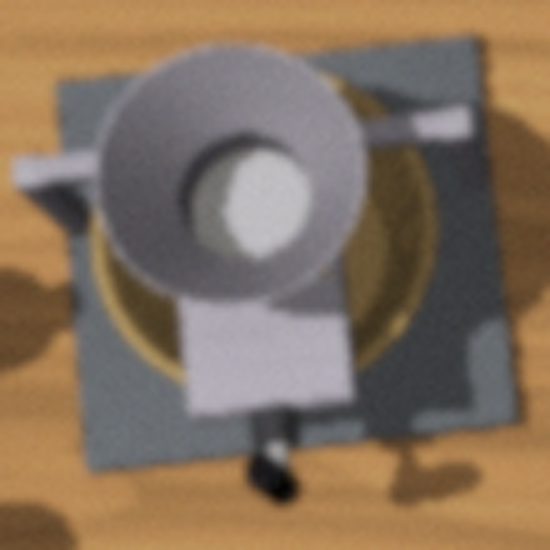

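Crop 1 shows the scoop: post at (532,228), pan between (275,260) and (490,170). The nuts are at (176,122), (242,131), (162,195) and (219,227). Crop 2 shows the hopper rim and the black grip at (272,478). Now measuring.

```bash
cat > h.py <<'E'
import numpy as np, cv2
from station import *
from scipy.spatial.transform import Rotation as R
def ray(n,u,v,z,pose=None):
    p=camera_params(n)
    if n=="wrist":
        T=np.eye(4);T[:3,:3]=R.from_euler("xyz",pose[1]).as_matrix();T[:3,3]=pose[0];M=T@p["mount"]
    else: M=p["cam_to_world"]
    d=M[:3,:3]@np.array([(u-p["cx"])/p["fx"],(v-p["cy"])/p["fy"],1]);o=M[:3,3]
    return o+d*(z-o[2])/d[2]
def proj(n,P,pose=None):
    p=camera_params(n)
    if n=="wrist":
        T=np.eye(4);T[:3,:3]=R.from_euler("xyz",pose[1]).as_matrix();T[:3,3]=pose[0];M=T@p["mount"]
    else: M=p["cam_to_world"]
    c=np.linalg.inv(M)@np.append(P,1);return p["fx"]*c[0]/c[2]+p["cx"],p["fy"]*c[1]/c[2]+p["cy"]
def pose():
    o=get_obs();return o["eef_pos"],o["orientation"]
E
python3 - <<'E'
from h import *
f=lambda x,y,u0,v0:(u0+(x+.5)/5-.5,v0+(y+.5)/5-.5)
np.set_printoptions(precision=4,suppress=True)
c1=lambda x,y,z:ray("top",*f(x,y,320,205),z)
c2=lambda x,y,z:ray("top",*f(x,y,150,130),z)
print("tray back",c1(570,172,.045),c1(527,333,.045),"front",c1(68,55,.080),c1(30,218,.080))
B=(c1(570,172,.045)+c1(527,333,.045))/2;F=(c1(68,55,.08)+c1(30,218,.08))/2
print("len",np.linalg.norm((F-B)[:2]),"yaw",np.degrees(np.arctan2(*(F-B)[1::-1])))
ex=(F-B)[:2];ex/=np.linalg.norm(ex);ey=np.array([-ex[1],ex[0]])
C=(F+B)[:2]/2; print("mid",C)
loc=lambda P:((P[:2]-C)@ex,(P[:2]-C)@ey)
print("post",c1(532,228,.11),loc(c1(532,228,.112)))
for n in [(176,122),(242,131),(162,195),(219,227)]: print("nut",c1(*n,.0155),loc(c1(*n,.0155)))
print("pan lip corners",[loc(c1(x,y,.005)) for x,y in((302,135),(275,258))])
s=[c2(*q,.012) for q in((60,80),(480,38),(520,420),(90,470))];print(s);print("stand",sum(s)/4)
print("rim",c2(232,172,.182),"grip",c2(265,470,.162))
E
python3 - <<'E'
import cv2
im=cv2.imread("pics/scene0.png")
cv2.imwrite("pics/c3.png",cv2.resize(im[130:250,310:430],None,fx=5,fy=5,interpolation=cv2.INTER_CUBIC))
cv2.imwrite("pics/c4.png",cv2.resize(im[240:350,150:290],None,fx=5,fy=5,interpolation=cv2.INTER_CUBIC))
E
```

```text
tray back [ 0.5099 -0.4263  0.045 ] [ 0.418 -0.4    0.045] front [ 0.5643 -0.1365  0.08  ] [ 0.4725 -0.1164  0.08  ]
len 0.2918142870145952 yaw 79.24815886735652
mid [ 0.4912 -0.2698]
post [ 0.4714 -0.3848  0.11  ] (np.float64(-0.11611208301357709), np.float64(-0.0017612503006410006))
nut [ 0.5367 -0.2063  0.0155] (np.float64(0.07090356629831196), np.float64(-0.03286127884261329))
nut [ 0.5324 -0.2448  0.0155] (np.float64(0.032263693994434156), np.float64(-0.035824478367644824))
nut [ 0.4937 -0.1983  0.0155] (np.float64(0.07073179727279633), np.float64(0.010871956610471389))
nut [ 0.4759 -0.2314  0.0155] (np.float64(0.034879601443071916), np.float64(0.022146397439573903))
pan lip corners [(np.float64(-0.0041664531871344656), np.float64(-0.04264869088682492)), (np.float64(-0.0019244752273153126), np.float64(0.031777360847764086))]
[array([0.7755, 0.3759, 0.012 ]), array([0.8082, 0.1238, 0.012 ]), array([0.5752, 0.0911, 0.012 ]), array([0.5389, 0.3426, 0.012 ])]
stand [0.6745 0.2334 0.012 ]
rim [0.6757 0.2346 0.182 ] grip [0.5211 0.2126 0.162 ]
```

View pics/c3.png

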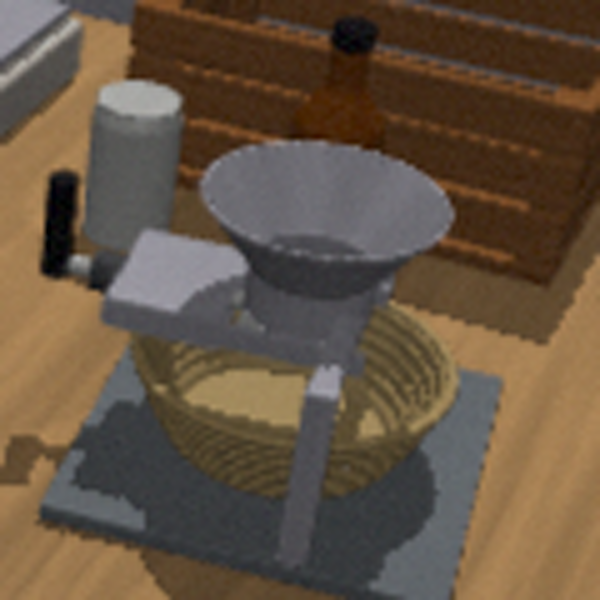

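View pics/c4.png

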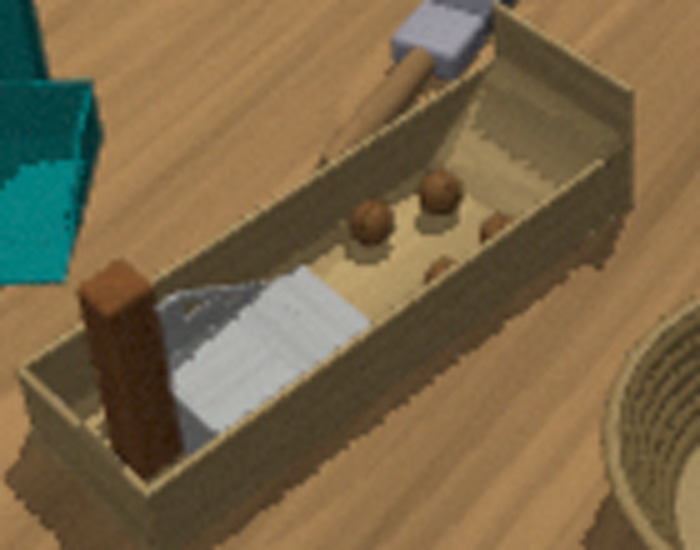

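```bash
cat >> h.py <<'E'
def plan(P,rpy_or_R,n,p0=None):
    """rows (tool mm, deg) from measured pose to the target in n equal steps"""
    p,o=p0 or pose();R0=R.from_euler("xyz",o)
    R1=rpy_or_R if isinstance(rpy_or_R,R) else R.from_euler("xyz",rpy_or_R)
    w=(R0.inv()*R1).as_rotvec()
    Rc=R0;d=(np.array(P)-p)/n
    for i in range(n):
        print(np.round(Rc.inv().apply(d)*1000,1).tolist(),np.round(np.degrees(w/n),2).tolist())
        Rc=Rc*R.from_rotvec(w/n)
E
python3 - <<'E'
from h import *
plan([.48,-.34,.28],[np.pi,0,np.radians(77)],8)
E
```

```text
[47.5, -25.1, -6.2] [-0.01, -0.01, -7.82]
[50.5, -18.4, -6.2] [-0.01, -0.01, -7.82]
[52.5, -11.4, -6.2] [-0.01, -0.01, -7.82]
[53.6, -4.1, -6.2] [-0.01, -0.01, -7.82]
[53.6, 3.2, -6.2] [-0.01, -0.01, -7.82]
[52.7, 10.5, -6.2] [-0.01, -0.01, -7.82]
[50.8, 17.6, -6.2] [-0.01, -0.01, -7.82]
[47.9, 24.3, -6.2] [-0.01, -0.01, -7.82]
```

```bash
python3 -m crank '[[[47.5,-25,-6],[0,0,-7.8]],[[50.5,-18.5,-6],[0,0,-7.8]],[[52.5,-11.5,-6],[0,0,-7.8]],[[53.5,-4,-6],[0,0,-7.8]]]' 0
python3 -m crank '[[[53.5,3,-6],[0,0,-7.8]],[[52.5,10.5,-6],[0,0,-7.8]],[[51,17.5,-6],[0,0,-7.8]],[[48,24.5,-6],[0,0,-7.8]],[[0,0,0],[0,0,0]]]' 0
python3 - <<'E'
from h import *
p=pose();im=snapshot("wrist");cv2.imwrite("pics/w1.png",im[:,:,::-1]);print(p,get_obs()["joints"])
E
```

```text
time_s: 0.65
eef_pos: [0.322, -0.4836, 0.2553]
orientation: [-3.141, 0.0, 0.801]
force: [0.8, 0.1, 0.7]
opening: 0.0857
time_s: 1.27
eef_pos: [0.4843, -0.3352, 0.2798]
orientation: [3.14, -0.002, 1.351]
force: [0.2, 0.4, 0.3]
opening: 0.085
(array([ 0.48431865, -0.33524173,  0.27977922]), array([ 3.13960148e+00, -2.47988688e-03,  1.35128169e+00])) [ 0.9507853   0.19936215 -0.44536517  1.52371804  0.08567139  1.4379956
  0.27641759]
```

View pics/w1.png

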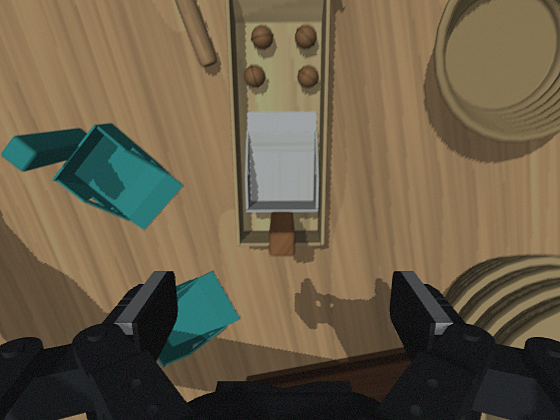

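Wrist view: post at about (282,240), silver pan at (282,160), nuts at (262,36), (305,36), (254,76) and (308,76). The turquoise decoys are to the left. Next, zoom in and refine.

```bash
python3 - <<'E'
import cv2
im=cv2.imread("pics/w1.png")
cv2.imwrite("pics/c5.png",cv2.resize(im[100:265,220:340],None,fx=4,fy=4,interpolation=cv2.INTER_CUBIC)[:600])
cv2.imwrite("pics/c5.png",cv2.resize(im[110:260,210:350],None,fx=4,fy=4,interpolation=cv2.INTER_CUBIC))
E
```

```text
(no output)
```

View pics/c5.png

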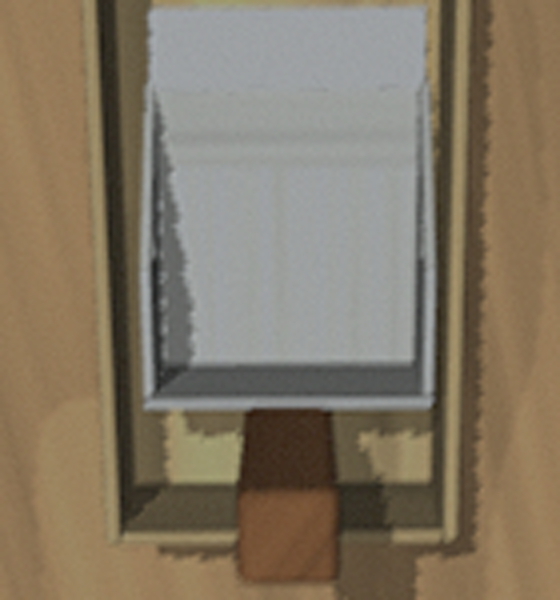

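```bash
python3 - <<'E'
from h import *
np.set_printoptions(precision=4,suppress=True)
p=(np.array([ 0.48431865, -0.33524173,  0.27977922]), np.array([ 3.13960148e+00, -2.47988688e-03,  1.35128169e+00]))
c=lambda x,y,z:ray("wrist",210+(x+.5)/4-.5,110+(y+.5)/4-.5,z,p)
def line(a,b):d=(a-b)[:2];return np.degrees(np.arctan2(d[1],d[0])),np.linalg.norm(d),(a+b)/2
print("postfaces",[np.linalg.norm(c(240,534,z)-c(338,534,z)) for z in(.11,.112,.12,.14)])
print("post",c(289,534,.112))
L=[c(150,8,.005),c(427,8,.005)];B=[c(146,405,.044),c(432,408,.044)]
print("lip",line(*L)[1:], "back",line(*B)[1:]);m=(L[0]+L[1])/2;b=(B[0]+B[1])/2
print("scoop ax",line(m,b))
W=[c(112,540,.045),c(457,540,.045)];print("tray back",line(*W))
print("walls",line(c(80,0,.045),c(112,540,.045)),line(c(470,0,.045),c(455,540,.045)))
r=lambda u,v,z:ray("wrist",u,v,z,p)
for q in((262,36),(305,36),(254,76),(308,76)):print("nut",r(*q,.0155))
E
python3 - <<'E'
import cv2
im=cv2.imread("pics/w1.png")
cv2.imwrite("pics/c6.png",cv2.resize(im[0:130,210:350],None,fx=4,fy=4,interpolation=cv2.INTER_CUBIC))
E
```

```text
postfaces [np.float64(0.022573438878982156), np.float64(0.022428896003723952), np.float64(0.021850724502691047), np.float64(0.020405295750108625)]
post [ 0.4727 -0.3841  0.112 ]
lip (np.float64(0.07683252073469952), array([ 0.4972, -0.273 ,  0.005 ])) back (np.float64(0.07773712336666626), array([ 0.4748, -0.3743,  0.044 ]))
scoop ax (np.float64(77.51287155153527), np.float64(0.10369958475785632), array([ 0.486 , -0.3236,  0.0245]))
tray back (np.float64(167.40841351895182), np.float64(0.09612412801232248), array([ 0.4651, -0.4116,  0.045 ]))
walls (np.float64(78.5879891391767), np.float64(0.14509674907319606), array([ 0.4326, -0.33  ,  0.045 ])) (np.float64(77.76226257191597), np.float64(0.1451509320447996), array([ 0.5269, -0.351 ,  0.045 ]))
nut [ 0.4939 -0.1954  0.0155]
nut [ 0.5368 -0.205   0.0155]
nut [ 0.4766 -0.2311  0.0155]
nut [ 0.5322 -0.2434  0.0155]
```

View pics/c6.png

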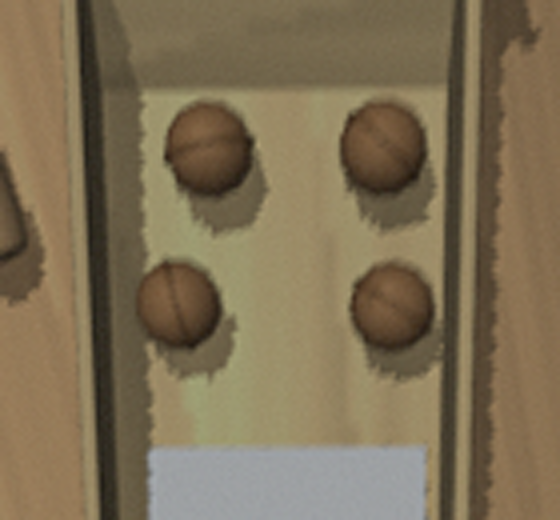

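Tray yaw is about 78°, and the tray origin is about (0.497,-0.261). The post is at about (0.472,-0.385), and the lip is about 92 mm short of the ramp foot. The nuts are at crop (208,148), (383,146), (180,305) and (392,305). Next I descend onto the post, with the jaws across the tray.

```bash
python3 - <<'E'
from h import *
plan([.472,-.385,.075],[np.pi,0,np.radians(78)],5)
E
```

```text
[-9.5, 0.2, 40.8] [0.0, -0.01, -0.18]
[-9.5, 0.1, 40.9] [0.0, -0.01, -0.18]
[-9.5, 0.1, 40.9] [0.0, -0.01, -0.18]
[-9.5, 0.1, 40.9] [0.0, -0.01, -0.18]
[-9.5, 0.1, 40.9] [0.0, -0.01, -0.18]
```

```bash
python3 -m crank '[[[-24,0.5,30],[0,0,-0.9]],[[-23.5,0,40],[0,0,0]],[[0,0,40],[0,0,0]],[[0,0,40],[0,0,0]],[[0,0,0],[0,0,0]]]' 0
python3 - <<'E'
from h import *
p=pose();im=snapshot("wrist");cv2.imwrite("pics/w2.png",im[:,:,::-1]);print(p,get_obs()["force"])
E
```

```text
time_s: 1.95
eef_pos: [0.4663, -0.387, 0.1255]
orientation: [-3.134, -0.003, 1.354]
force: [-0.3, 0.1, 0.9]
opening: 0.0854
(array([ 0.4663461 , -0.38698132,  0.12549608]), array([-3.13406607e+00, -3.00164763e-03,  1.35356986e+00])) [ 0.47299641 -0.25630561  0.80432233]
```

View pics/w2.png

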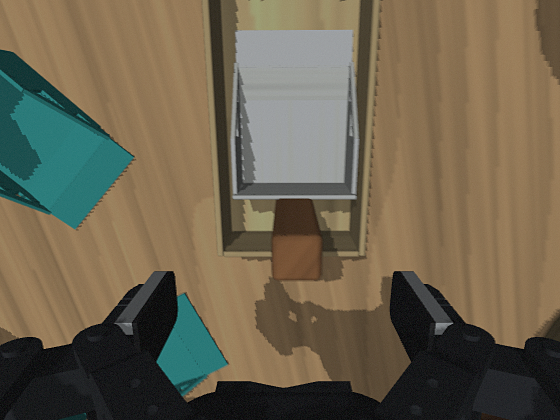

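```bash
python3 - <<'E'
from h import *
p=pose();print(p)
print(ray("wrist",296.5,257,.112,p)); print(ray("wrist",293.5,37,.005,p)) 
plan([.472,-.385,.075],[np.pi,0,np.radians(78)],1)
E
```

```text
(array([ 0.46822038, -0.3878631 ,  0.1282598 ]), array([-3.13847638e+00, -8.22571669e-04,  1.35408053e+00]))
[ 0.4751053  -0.38624478  0.112     ]
[ 0.49937892 -0.27685192  0.005     ]
[3.6, 3.2, 53.3] [-0.18, -0.05, -0.42]
```

```bash
python3 -m crank '[[[3,4.5,18],[0,0,-0.4]],[[0,0,18],[0,0,0]],[[0,0,17],[0,0,0]],[[0,0,0],[0,0,0]],[[0,0,0],[0,0,0]]]' 0
python3 - <<'E'
from h import *
p=pose();im=snapshot("wrist");cv2.imwrite("pics/w3.png",im[:,:,::-1]);print(p,get_obs()["force"])
E
```

```text
time_s: 2.62
eef_pos: [0.4754, -0.3853, 0.0765]
orientation: [3.141, 0.0, 1.364]
force: [0.5, -0.4, -0.1]
opening: 0.0853
(array([ 0.47542694, -0.38531506,  0.07653128]), array([3.14123802e+00, 2.40344325e-04, 1.36356650e+00])) [ 0.12933298 -0.16798466 -0.68190238]
```

View pics/w3.png

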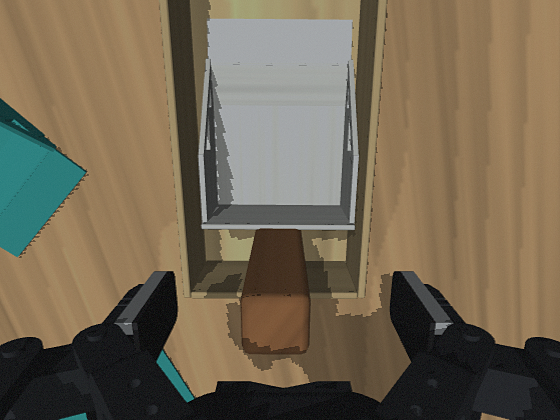

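```bash
python3 - <<'E'
from h import *
p=pose();print(p)
P=ray("wrist",276,325,.112,p);print(P,R.from_euler("xyz",p[1]).inv().apply(P-p[0])*1000)
E
```

```text
(array([ 0.47564197, -0.3854722 ,  0.07692196]), array([3.14060678e+00, 6.02931407e-04, 1.36354784e+00]))
[ 0.47351044 -0.38419301  0.112     ] [  0.79206536  -2.31454567 -35.08082463]
```

Wrist view: the post's top (241–309, 297–352) stands between the fingers, with an offset of (0.8, -2.3) mm. I correct that and close.

```bash
python3 -m crank '[[[1,-2,2],[0,0,0.2]],[[0,0,0],[0,0,0]]]' 0
python3 -m crank '[[[0,0,0],[0,0,0]],[[0,0,0],[0,0,0]],[[0,0,0],[0,0,0]],[[0,0,0],[0,0,0]],[[0,0,0],[0,0,0]]]' 1
python3 -m crank '[[[0,0,0],[0,0,0]],[[0,0,0],[0,0,0]]]' 1
python3 - <<'E'
from h import *
p=pose();im=snapshot("wrist");cv2.imwrite("pics/w4.png",im[:,:,::-1]);print(p,get_obs()["force"])
E
```

```text
time_s: 2.92
eef_pos: [0.4733, -0.3837, 0.0745]
orientation: [3.141, 0.0, 1.36]
force: [0.6, 0.2, 0.3]
opening: 0.085
time_s: 3.55
eef_pos: [0.4735, -0.3837, 0.0744]
orientation: [-3.142, 0.0, 1.36]
force: [-0.4, -0.6, 0.6]
opening: 0.0234
time_s: 3.8
eef_pos: [0.4734, -0.3838, 0.0744]
orientation: [-3.142, 0.0, 1.36]
force: [-1.2, 0.0, 2.2]
opening: 0.0237
(array([ 0.4734436 , -0.38375971,  0.07435948]), array([-3.14153262e+00,  9.33457219e-05,  1.36009195e+00])) [ 0.69537455  0.52107676 -0.07936163]
```

View pics/w4.png

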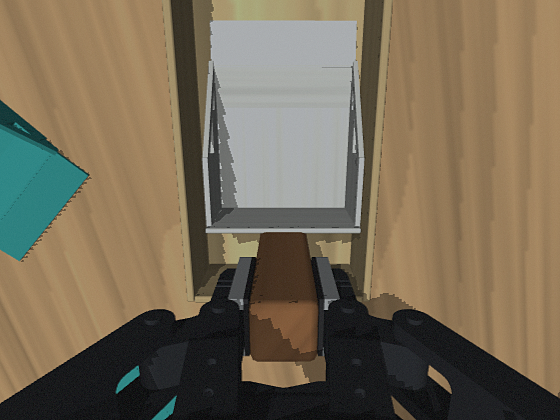

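Gripped: the opening is 23.7 mm, with the post between the pads at (283,310) and the scoop level in the tray. Now pushing along the floor toward the ramp.

```bash
python3 -m crank '[[[10,-1.5,0],[0,0,0]],[[30,0,0],[0,0,0]],[[33,0,0],[0,0,0]],[[12,0,0],[0,0,0]],[[0,0,0],[0,0,0]]]' 1
python3 - <<'E'
from h import *
p=pose();im=snapshot("wrist");cv2.imwrite("pics/w5.png",im[:,:,::-1]);print(p,get_obs()["force"])
E
```

```text
time_s: 4.47
eef_pos: [0.4902, -0.2989, 0.0743]
orientation: [-3.142, -0.001, 1.362]
force: [-0.4, 1.8, 0.4]
opening: 0.0234
(array([ 0.49022856, -0.29889716,  0.07432969]), array([-3.14159080e+00, -8.01940395e-04,  1.36222343e+00])) [0.18001012 1.47114504 0.71680854]
```

View pics/w5.png

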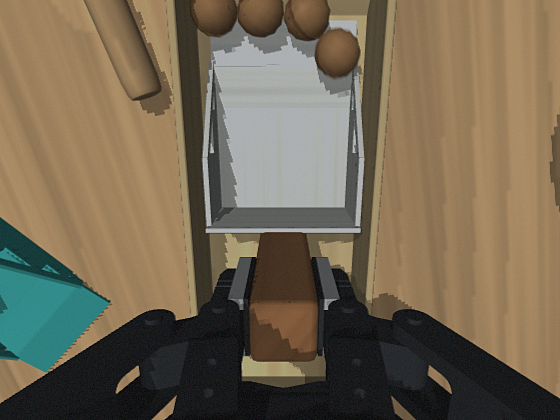

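All four nuts are at the lip: (214,12), (261,12) and (306,15), with one already on the lip at (337,53). Next I slide up along the ramp while tilting the lip up.

```bash
python3 -m crank '[[[7,0,0],[0,4.5,0]],[[7,0,0.5],[0,4.5,0]],[[7,0,1],[0,4.5,0]],[[7,0,1.5],[0,4.5,0]],[[0,0,0],[0,0,0]]]' 1
python3 - <<'E'
from h import *
p=pose();im=snapshot("wrist");cv2.imwrite("pics/w6.png",im[:,:,::-1]);print(p,get_obs()["force"])
E
```

```text
time_s: 5.15
eef_pos: [0.4956, -0.2768, 0.0751]
orientation: [3.14, -0.313, 1.355]
force: [-0.1, -3.0, 5.4]
opening: 0.0233
(array([ 0.49559565, -0.27682642,  0.07514535]), array([ 3.13957801, -0.31274612,  1.35517584])) [-0.1391918  -2.71405215  4.92762267]
```

View pics/w6.png

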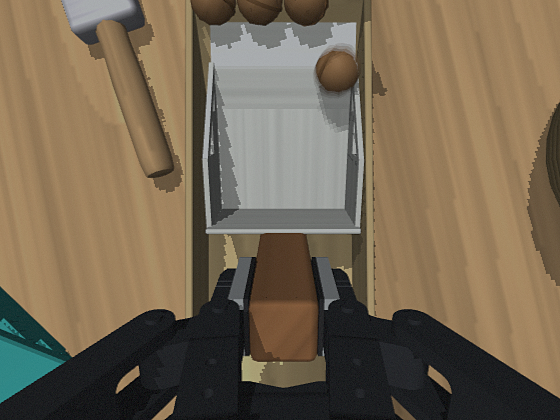

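One nut is over the ridge at (337,71). The other three, along the top edge, ride ahead because the lip stands off the ramp. I lower the lip onto the ramp so they roll over it.

```bash
python3 -m crank '[[[0,0,-1],[0,-1.2,0]],[[0,0,0],[0,-1.2,0]],[[0,0,0],[0,-1.2,0]],[[0,0,0],[0,0,0]]]' 1
python3 - <<'E'
from h import *
p=pose();im=snapshot("wrist");cv2.imwrite("pics/w7.png",im[:,:,::-1]);print(p,get_obs()["force"])
E
```

```text
time_s: 5.7
eef_pos: [0.4958, -0.2723, 0.0756]
orientation: [3.142, -0.25, 1.362]
force: [1.3, -0.4, 0.3]
opening: 0.0233
(array([ 0.49576299, -0.27227813,  0.07563863]), array([ 3.14153976, -0.25046949,  1.36151852])) [ 0.83491944 -0.86459494  0.41469989]
```

View pics/w7.png

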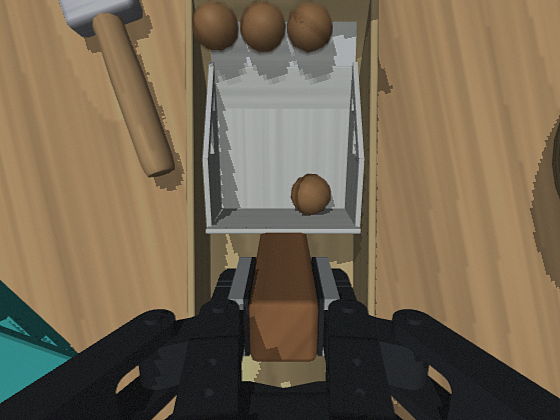

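```bash
python3 -m crank '[[[2,0,0.5],[0,-0.7,0]],[[2,0,0.5],[0,-0.7,0]],[[0,0,0],[0,0,0]]]' 1
python3 - <<'E'
from h import *
p=pose();im=snapshot("wrist");cv2.imwrite("pics/w8.png",im[:,:,::-1]);print(p,get_obs()["force"])
im=snapshot("scene");cv2.imwrite("pics/s8.png",cv2.resize(im[200:350,150:300,::-1],None,fx=4,fy=4,interpolation=cv2.INTER_CUBIC))
E
```

```text
time_s: 6.12
eef_pos: [0.4958, -0.272, 0.0767]
orientation: [3.141, -0.222, 1.358]
force: [-3.2, -6.8, 6.4]
opening: 0.0235
(array([ 0.49583336, -0.27199291,  0.07668911]), array([ 3.14090295, -0.22233161,  1.35847589])) [-2.72224086 -6.09830486  6.86478843]
```

View pics/w8.png

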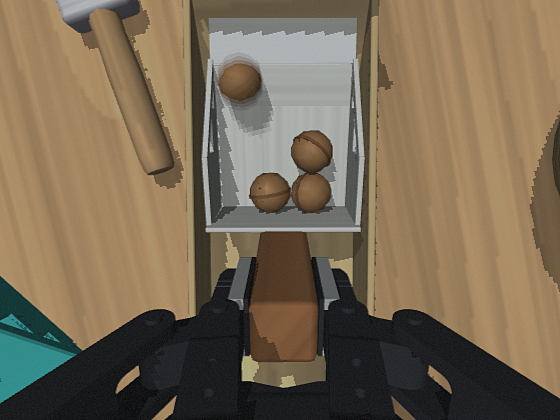

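View pics/s8.png

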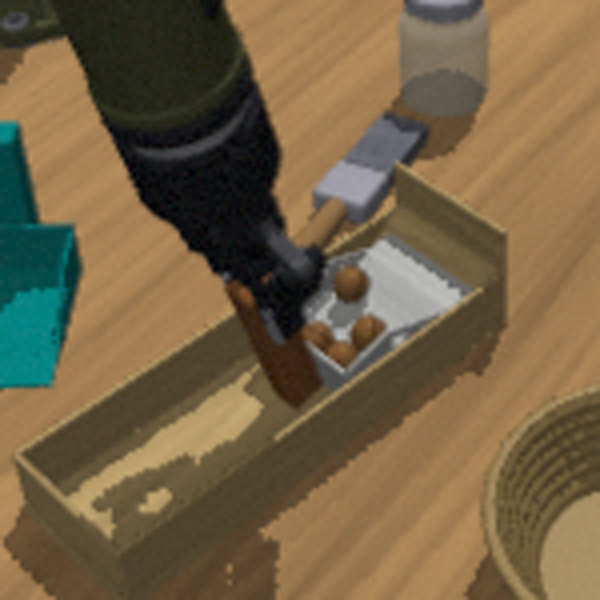

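All four nuts are in the pan: (240,82) and (312,150) rolling back, (269,192) and (311,192) at the rear. Now backing off and lifting with the lip up, and checking the rim from the scene camera.

```bash
python3 -m crank '[[[-3,0,-6],[0,2,0]],[[-4,0,-20],[0,2,0]],[[4,0,-30],[0,1.5,0]],[[12,0,-40],[0,0,0]],[[12,0,-40],[0,0,0]]]' 1
python3 - <<'E'
from h import *
p=pose();im=snapshot("wrist");cv2.imwrite("pics/w9.png",im[:,:,::-1]);print(p,get_obs()["force"])
print("rim scene",ray("scene",310+327/5,130+205/5,.182),"top",ray("top",196.2,164.3,.182))
E
```

```text
time_s: 6.85
eef_pos: [0.4912, -0.2888, 0.2124]
orientation: [-3.139, -0.325, 1.359]
force: [1.2, -0.2, -1.3]
opening: 0.0232
(array([ 0.49115714, -0.28884427,  0.21240052]), array([-3.13870181, -0.32545122,  1.35928293])) [ 2.56768126 -0.7127863   2.78356369]
rim scene [0.68130576 0.22632975 0.182     ] top [0.67487136 0.23402582 0.182     ]
```

View pics/w9.png

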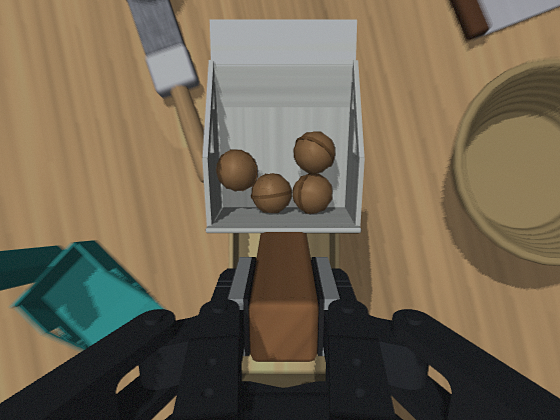

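All four are lying at the rear of the pan (238–315, 150–193) with the lip tilted up. Transporting to the hopper.

```bash
python3 - <<'E'
from h import *
plan([.645,.082,.33],[np.pi,np.radians(-17),np.radians(78)],12)
E
```

```text
[34.2, 5.9, 1.7] [0.03, -0.12, 0.0]
[34.2, 5.9, 1.6] [0.03, -0.12, 0.0]
[34.2, 5.9, 1.5] [0.03, -0.12, 0.0]
[34.2, 5.9, 1.4] [0.03, -0.12, 0.0]
[34.2, 5.9, 1.4] [0.03, -0.12, 0.0]
[34.2, 5.9, 1.3] [0.03, -0.12, 0.0]
[34.2, 5.9, 1.2] [0.03, -0.12, 0.0]
[34.2, 5.9, 1.1] [0.03, -0.12, 0.0]
[34.2, 5.9, 1.1] [0.03, -0.12, 0.0]
[34.2, 5.9, 1.0] [0.03, -0.12, 0.0]
[34.2, 5.9, 0.9] [0.03, -0.12, 0.0]
[34.2, 5.9, 0.8] [0.03, -0.12, 0.0]
```

```bash
python3 -m crank '[[[20,3.5,-2],[0,0,0]],[[35,6,-2],[0,0,0]],[[40,7,0],[0,0,0]],[[40,7,1],[0,0,0]],[[40,7,2],[0,0,0]]]' 1
python3 -m crank '[[[40,7,2],[0,0,0]],[[40,7,2],[0,0,0]],[[40,7,2],[0,0,0]],[[40,7,2],[0,0,0]],[[35,6,2],[0,0,0]]]' 1
python3 -m crank '[[[25,4,2],[0,-0.5,0]],[[15,2.5,1],[0,-0.5,0]],[[0,0,0],[0,0,0]],[[0,0,0],[0,0,0]]]' 1
python3 - <<'E'
from h import *
p=pose();im=snapshot("wrist");cv2.imwrite("pics/w10.png",im[:,:,::-1]);print(p,get_obs()["force"],get_obs()["joints"])
E
```

```text
time_s: 7.52
eef_pos: [0.556, -0.1304, 0.2674]
orientation: [-3.137, -0.325, 1.361]
force: [1.3, -0.2, -1.7]
opening: 0.0231
time_s: 8.15
eef_pos: [0.6279, 0.0467, 0.3197]
orientation: [-3.137, -0.324, 1.362]
force: [-0.0, 0.5, -2.3]
opening: 0.0235
time_s: 8.65
eef_pos: [0.6433, 0.0783, 0.3299]
orientation: [-3.14, -0.304, 1.358]
force: [0.6, 0.2, -1.3]
opening: 0.0229
(array([0.64329509, 0.07834817, 0.32992678]), array([-3.13993813, -0.30414726,  1.35833486])) [ 1.02759068  0.38754754 -2.88318358] [ 0.55790768  0.30779687 -0.71349188  1.37401254 -0.08851505  1.43164732
 -0.32690341]
```

View pics/w10.png

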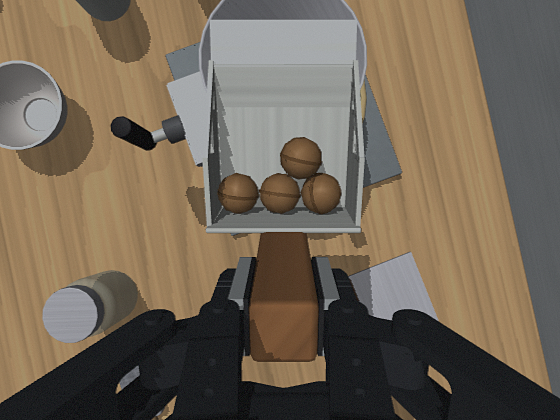

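The rim (200–367 at row 50) is centred laterally under the lip, with four nuts in the pan. Planning the pour.

```bash
python3 - <<'E'
from h import *
p,o=pose();Rm=R.from_euler("xyz",o)
for q in((200,50),(367,50)):print(ray("wrist",*q,.182,(p,o)))
print("lip",p+Rm.apply([.116,0,.074]))
plan([.664,.170,.33],[np.pi,np.radians(42),np.radians(78)],7)
E
```

```text
[0.6096949  0.25644436 0.182     ]
[0.747958   0.22658173 0.182     ]
lip [0.67145116 0.20776754 0.29419376]
[12.9, 0.1, 4.0] [-0.02, -8.49, -0.03]
[13.3, 0.1, 2.1] [-0.02, -8.49, -0.03]
[13.5, 0.1, 0.1] [-0.02, -8.49, -0.03]
[13.3, 0.1, -1.9] [-0.02, -8.49, -0.03]
[12.9, 0.1, -3.8] [-0.02, -8.49, -0.03]
[12.2, 0.1, -5.7] [-0.02, -8.49, -0.03]
[11.2, 0.1, -7.4] [-0.02, -8.49, -0.03]
```

```bash
python3 -m crank '[[[13,0,9],[0,-8.5,0]],[[13,0,8],[0,-8.5,0]],[[10,0,7],[0,-6,0]],[[7,0,0],[0,-4.5,0]],[[7,0,-1],[0,-4.5,0]]]' 1
python3 - <<'E'
from h import *
p=pose();im=snapshot("wrist");cv2.imwrite("pics/w11.png",im[:,:,::-1]);print(p,get_obs()["force"],get_obs()["joints"]);print(p[0]+R.from_euler("xyz",p[1]).apply([.116,0,.074]))
plan([.665,.174,.33],[np.pi,np.radians(42),np.radians(78)],6)
E
```

```text
time_s: 9.32
eef_pos: [0.655, 0.1309, 0.3122]
orientation: [-3.141, 0.256, 1.358]
force: [0.1, 0.6, -1.7]
opening: 0.0233
(array([0.65500148, 0.13085968, 0.3122    ]), array([-3.14105624,  0.2558403 ,  1.35826457])) [-0.98510961  3.33453874 -3.2186509 ] [ 0.04519524  0.50559394 -0.6379797   1.14618956  0.48227683  1.74952449
 -0.71746636]
[0.67468471 0.22226234 0.21125385]
[5.7, 0.4, -4.8] [-0.02, -4.56, 0.04]
[5.3, 0.4, -5.3] [-0.02, -4.56, 0.04]
[4.9, 0.4, -5.7] [-0.02, -4.56, 0.04]
[4.4, 0.4, -6.0] [-0.02, -4.56, 0.04]
[3.9, 0.4, -6.4] [-0.02, -4.56, 0.04]
[3.4, 0.4, -6.7] [-0.02, -4.56, 0.04]
```

View pics/w11.png

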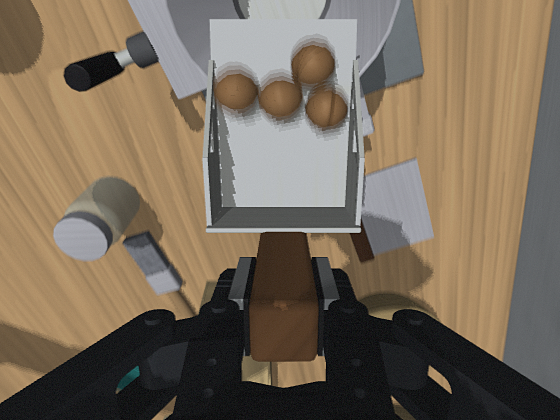

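The nuts are rolling over the ridge (236–325, 65–108) with the throat straight ahead at the top. Continuing the tilt.

```bash
python3 -m crank '[[[5.5,0.4,-4],[0,-4.5,0]],[[5,0.4,-5],[0,-4.5,0]],[[4.5,0.4,-5],[0,-4.5,0]],[[4,0.4,-6],[0,-4.5,0]],[[4,0.4,-6],[0,-4.5,0]]]' 1
python3 -m crank '[[[3,0.4,-6],[0,-4.5,0]],[[0,0,0],[0,0,0]],[[0,0,0],[0,0,0]]]' 1
python3 - <<'E'
from h import *
p=pose();im=snapshot("wrist");cv2.imwrite("pics/w12.png",im[:,:,::-1]);print(p,get_obs()["force"],get_obs()["joints"]);print(p[0]+R.from_euler("xyz",p[1]).apply([.116,0,.074]))
im=snapshot("scene");cv2.imwrite("pics/s12.png",im[:,:,::-1])
E
```

```text
time_s: 10.0
eef_pos: [0.664, 0.1609, 0.3266]
orientation: [-3.139, 0.646, 1.359]
force: [0.2, 0.3, -2.0]
opening: 0.0233
time_s: 10.38
eef_pos: [0.665, 0.1669, 0.3287]
orientation: [-3.138, 0.712, 1.362]
force: [0.2, 1.1, -1.3]
opening: 0.0235
(array([0.66499475, 0.16690755, 0.32865863]), array([-3.13794437,  0.71184386,  1.36202032])) [-0.27399677  0.32759153 -1.88057169] [-0.4706202   0.71225226 -0.14181441  0.86590913  0.63525978  2.05252053
 -0.6527236 ]
[0.67291578 0.20559759 0.19685446]
```

View pics/w12.png

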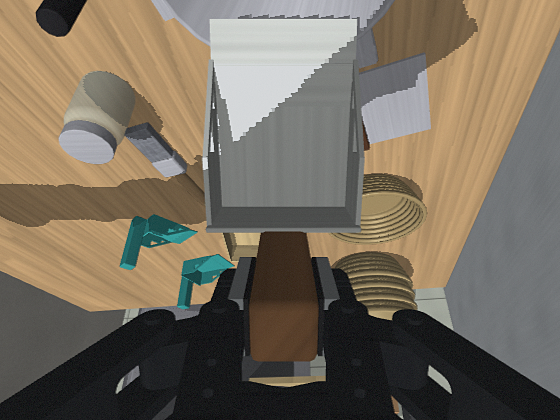

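View pics/s12.png

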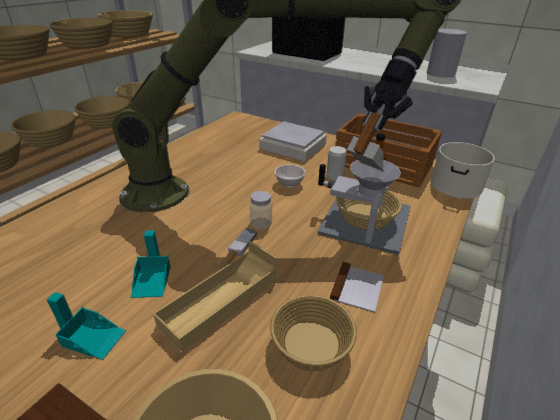

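The pan is empty and the tray is empty, and no nut lies around the stand. Joint 6 is near its limit, so I tilt back now and head for the tray.

```bash
python3 -m crank '[[[-14,0,-8],[0,8,0]],[[-16,0,-6],[0,8.5,0]],[[-20,0,-5],[0,8.5,0]],[[-20,0,-5],[0,8.5,0]],[[-20,0,-5],[0,7.5,0]]]' 1
python3 - <<'E'
from h import *
print(pose());im=snapshot("top");cv2.imwrite("pics/t13.png",cv2.resize(im[120:270,140:290,::-1],None,fx=4,fy=4,interpolation=cv2.INTER_CUBIC))
plan([.4734,-.3838,.20],[np.pi,0,np.radians(78)],12)
E
```

```text
time_s: 11.1
eef_pos: [0.6501, 0.0986, 0.3909]
orientation: [3.14, -0.006, 1.359]
force: [0.3, -1.3, -1.6]
opening: 0.0236
(array([0.65011598, 0.09863806, 0.39086549]), array([ 3.14036999, -0.00648533,  1.35899307]))
[-41.8, -5.7, 15.9] [0.03, -0.02, -0.07]
[-41.8, -5.8, 15.9] [0.03, -0.02, -0.07]
[-41.8, -5.8, 15.9] [0.03, -0.02, -0.07]
[-41.8, -5.9, 15.9] [0.03, -0.02, -0.07]
[-41.8, -5.9, 15.9] [0.03, -0.02, -0.07]
[-41.7, -6.0, 16.0] [0.03, -0.02, -0.07]
[-41.7, -6.0, 16.0] [0.03, -0.02, -0.07]
[-41.7, -6.0, 16.0] [0.03, -0.02, -0.07]
[-41.7, -6.1, 16.0] [0.03, -0.02, -0.07]
[-41.7, -6.1, 16.0] [0.03, -0.02, -0.07]
[-41.7, -6.2, 16.1] [0.03, -0.02, -0.07]
[-41.7, -6.2, 16.1] [0.03, -0.02, -0.07]
```

View pics/t13.png

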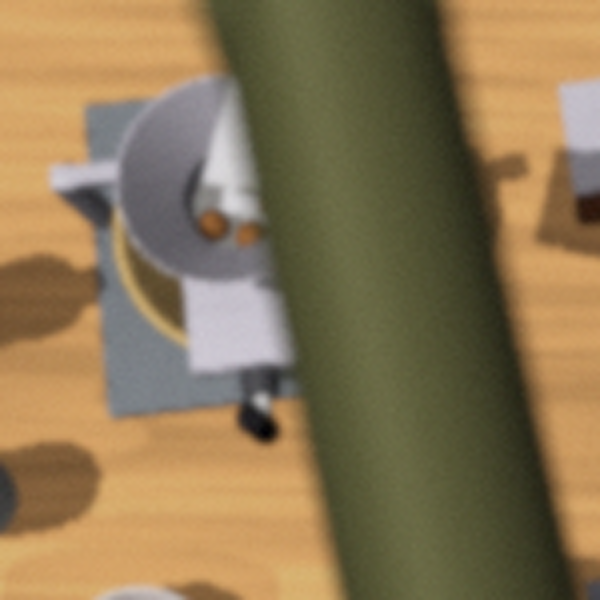

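Nuts are visible in the throat at crop (212,224) and (247,235), the rest hidden by the arm. Returning the scoop.

```bash
python3 -m crank '[[[-30,-4,4],[0,0,0]],[[-50,-7,14],[0,0,0]],[[-50,-7,18],[0,0,0]],[[-50,-7,18],[0,0,0]],[[-50,-7,18],[0,0,0]]]' 1
python3 -m crank '[[[-50,-7,18],[0,0,0]],[[-50,-7,18],[0,0,0]],[[-50,-7,18],[0,0,0]],[[-50,-7,18],[0,0,0]],[[-40,-6,18],[0,0,0]]]' 1
python3 -m crank '[[[-20,-4,12],[0,0,0]],[[-10,-2,10],[0,0,0]],[[0,0,0],[0,0,0]],[[0,0,0],[0,0,0]]]' 1
python3 - <<'E'
from h import *
p=pose();im=snapshot("wrist");cv2.imwrite("pics/w14.png",im[:,:,::-1]);print(p)
plan([.474,-.381,.076],[np.pi,0,np.radians(78)],1)
im=snapshot("scene");cv2.imwrite("pics/s14.png",im[:,:,::-1])
im=snapshot("top");cv2.imwrite("pics/t14.png",cv2.resize(im[120:270,140:290,::-1],None,fx=4,fy=4,interpolation=cv2.INTER_CUBIC))
E
```

```text
time_s: 11.78
eef_pos: [0.5697, -0.1196, 0.3163]
orientation: [-3.14, 0.0, 1.36]
force: [0.8, -0.8, -1.2]
opening: 0.023
time_s: 12.4
eef_pos: [0.4858, -0.3475, 0.2261]
orientation: [-3.14, 0.0, 1.359]
force: [0.8, 0.2, -2.0]
opening: 0.0234
time_s: 12.9
eef_pos: [0.4767, -0.3719, 0.2046]
orientation: [-3.141, -0.001, 1.363]
force: [0.9, 0.7, -1.4]
opening: 0.0233
(array([ 0.47670008, -0.37186967,  0.20456783]), array([-3.14058080e+00, -1.48515732e-03,  1.36260012e+00]))
[-9.5, -0.7, 128.7] [-0.05, -0.07, 0.07]
```

View pics/w14.png

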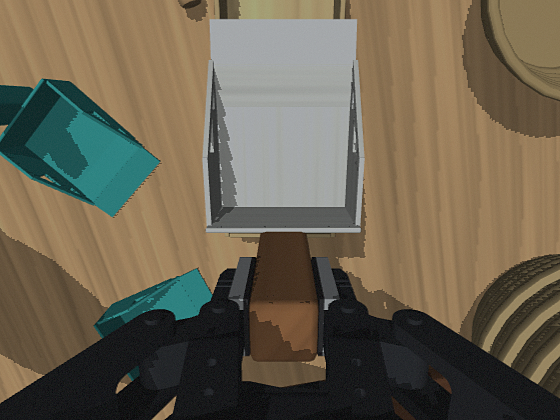

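View pics/s14.png

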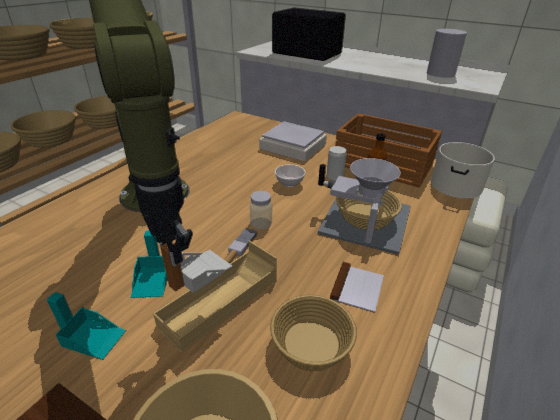

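View pics/t14.png

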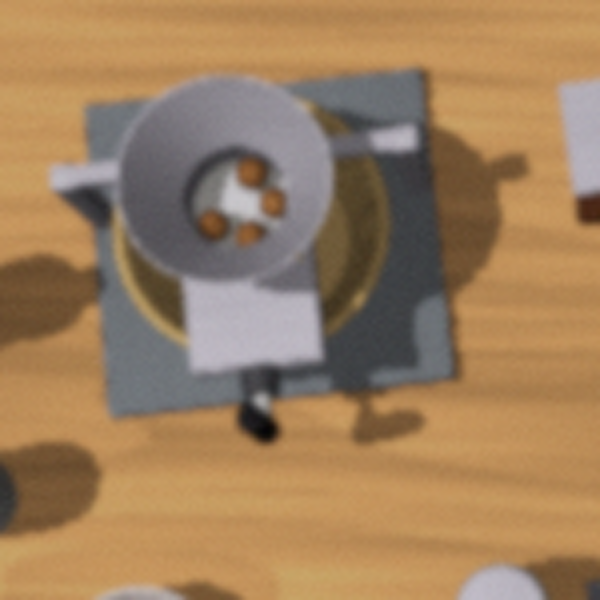

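All four nuts are in the throat: (252,172), (274,203), (212,224) and (249,234). Lowering the scoop.

```bash
python3 -m crank '[[[-9,-1.5,25],[0,0,0]],[[0,0,35],[0,0,0]],[[0,0,30],[0,0,0]],[[0,0,15],[0,0,0]],[[0,0,0],[0,0,0]]]' 1
python3 - <<'E'
from h import *
p=pose();im=snapshot("wrist");cv2.imwrite("pics/w15.png",im[:,:,::-1]);print(p)
E
```

```text
time_s: 13.68
eef_pos: [0.4715, -0.3813, 0.0982]
orientation: [-3.138, -0.002, 1.36]
force: [0.0, -0.2, -1.5]
opening: 0.0233
(array([ 0.47147956, -0.38127337,  0.09823943]), array([-3.13786613e+00, -1.60745675e-03,  1.36043802e+00]))
```

View pics/w15.png

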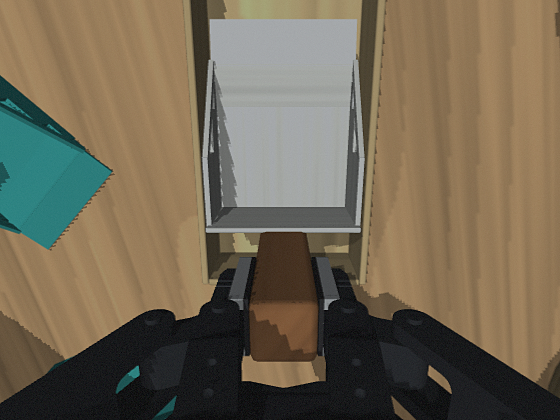

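```bash
python3 -m crank '[[[0,0.5,10],[0,0,0]],[[0,0,8],[0,0,0]],[[0,0,5],[0,0,0]],[[0,0,0],[0,0,0]],[[0,0,0],[0,0,0]]]' 1
python3 - <<'E'
from h import *
p=pose();im=snapshot("wrist");cv2.imwrite("pics/w16.png",im[:,:,::-1]);print(p)
E
```

```text
time_s: 14.35
eef_pos: [0.4722, -0.3822, 0.0761]
orientation: [-3.14, -0.001, 1.36]
force: [0.7, -0.1, -1.3]
opening: 0.0233
(array([ 0.47215542, -0.38217323,  0.07605686]), array([-3.13967881e+00, -7.39834053e-04,  1.35962565e+00]))
```

View pics/w16.png

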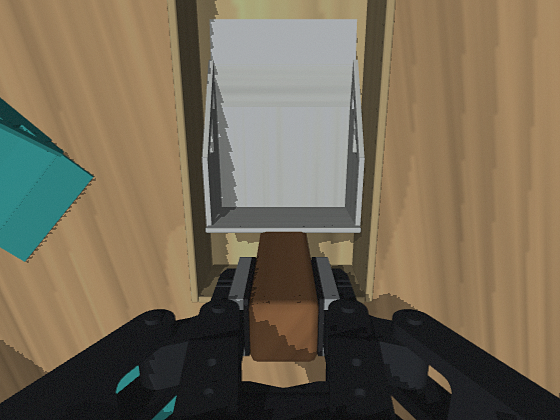

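The scoop is inside the walls, about 1–2 mm above the floor since its weight still shows. Lower it fully and release.

```bash
python3 -m crank '[[[0,0,1],[0,0,0]],[[0,0,1],[0,0,0]],[[0,0,0],[0,0,0]]]' 1
python3 -m crank '[[[0,0,0],[0,0,0]],[[0,0,0],[0,0,0]],[[0,0,0],[0,0,0]],[[0,0,0],[0,0,0]]]' 0
python3 -m crank '[[[0,0,-10],[0,0,0]],[[0,0,-35],[0,0,0]],[[0,0,-50],[0,0,0]],[[0,0,-50],[0,0,0]],[[0,0,0],[0,0,0]]]' 0
python3 - <<'E'
from h import *
p=pose();im=snapshot("wrist");cv2.imwrite("pics/w17.png",im[:,:,::-1]);print(p)
E
```

```text
time_s: 14.78
eef_pos: [0.4722, -0.3822, 0.0744]
orientation: [-3.14, -0.001, 1.36]
force: [-1.3, 1.1, 2.1]
opening: 0.0233
time_s: 15.28
eef_pos: [0.472, -0.382, 0.0738]
orientation: [-3.139, -0.001, 1.36]
force: [-0.5, 0.7, -0.2]
opening: 0.085
time_s: 15.9
eef_pos: [0.4746, -0.3841, 0.2251]
orientation: [3.134, 0.003, 1.36]
force: [-0.7, -0.5, -0.5]
opening: 0.0854
(array([ 0.4746378 , -0.38408256,  0.22509437]), array([3.13429669, 0.00335042, 1.3595156 ]))
```

View pics/w17.png

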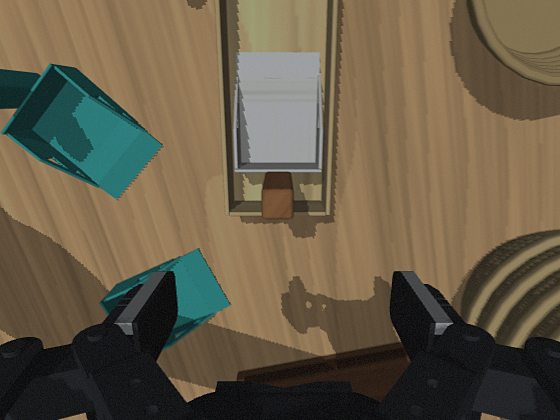

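The scoop rests flat in its tray, pan at (278,120) and post at (278,197). Now to the rod grip, at about (0.521,0.213), with the stand's yaw at about 7.9°. I align the jaw axis with the pull.

```bash
python3 - <<'E'
from h import *
print(pose());plan([.521,.2126,.26],[np.pi,0,np.radians(98)],13)
E
```

```text
(array([ 0.47341789, -0.38309594,  0.2219865 ]), array([3.13888150e+00, 1.30941561e-03, 1.35961853e+00]))
[45.6, -6.0, -3.0] [0.01, 0.01, -1.55]
[45.7, -4.8, -3.0] [0.01, 0.01, -1.55]
[45.8, -3.6, -3.0] [0.01, 0.01, -1.55]
[45.9, -2.3, -3.0] [0.01, 0.01, -1.55]
[46.0, -1.1, -3.0] [0.01, 0.01, -1.55]
[46.0, 0.2, -3.0] [0.01, 0.01, -1.55]
[45.9, 1.4, -3.0] [0.01, 0.01, -1.55]
[45.9, 2.6, -3.0] [0.01, 0.01, -1.55]
[45.8, 3.9, -2.9] [0.01, 0.01, -1.55]
[45.7, 5.1, -2.9] [0.01, 0.01, -1.55]
[45.5, 6.3, -2.9] [0.01, 0.01, -1.55]
[45.3, 7.6, -2.9] [0.01, 0.01, -1.55]
[45.1, 8.8, -2.9] [0.01, 0.01, -1.55]
```

```bash
python3 -m crank '[[[45.5,-6,-5],[0,0,-1.5]],[[45.5,-5,-5],[0,0,-1.5]],[[46,-3.5,-5],[0,0,-1.5]],[[46,-2.5,-5],[0,0,-1.5]],[[46,-1,-5],[0,0,-1.5]]]' 0
python3 -m crank '[[[46,0,-5],[0,0,-1.5]],[[46,1.5,-3],[0,0,-1.5]],[[46,2.5,-3],[0,0,-1.5]],[[46,4,-2],[0,0,-1.6]],[[45.5,5,0],[0,0,-1.6]]]' 0
python3 -m crank '[[[45.5,6.5,0],[0,0,-1.6]],[[45,7.5,0],[0,0,-1.6]],[[45,9,0],[0,0,-1.6]],[[0,0,0],[0,0,0]],[[0,0,0],[0,0,0]]]' 0
python3 - <<'E'
from h import *
p=pose();im=snapshot("wrist");cv2.imwrite("pics/w18.png",im[:,:,::-1]);print(p,get_obs()["joints"])
E
```

```text
time_s: 16.58
eef_pos: [0.4899, -0.1514, 0.2429]
orientation: [-3.137, -0.002, 1.491]
force: [0.3, 0.4, -0.3]
opening: 0.0856
time_s: 17.2
eef_pos: [0.5094, 0.0774, 0.2563]
orientation: [-3.138, -0.001, 1.626]
force: [-0.0, -0.7, -0.5]
opening: 0.0856
time_s: 17.82
eef_pos: [0.5215, 0.2121, 0.2563]
orientation: [-3.137, -0.001, 1.708]
force: [0.1, -0.6, 0.1]
opening: 0.0854
(array([0.52154779, 0.21214281, 0.25628605]), array([-3.13745331e+00, -5.22525478e-04,  1.70842931e+00])) [-0.01813807  0.15442685 -0.45967333  1.61783894  0.06780577  1.388764
 -0.34937908]
```

View pics/w18.png

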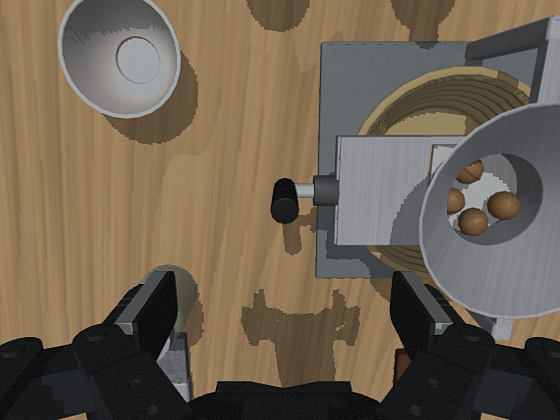

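```bash
python3 - <<'E'
from h import *
im=cv2.imread("pics/w18.png")
cv2.imwrite("pics/c18.png",cv2.resize(im[165:235,255:355],None,fx=7,fy=7,interpolation=cv2.INTER_CUBIC))
E
```

```text
(no output)
```

View pics/c18.png

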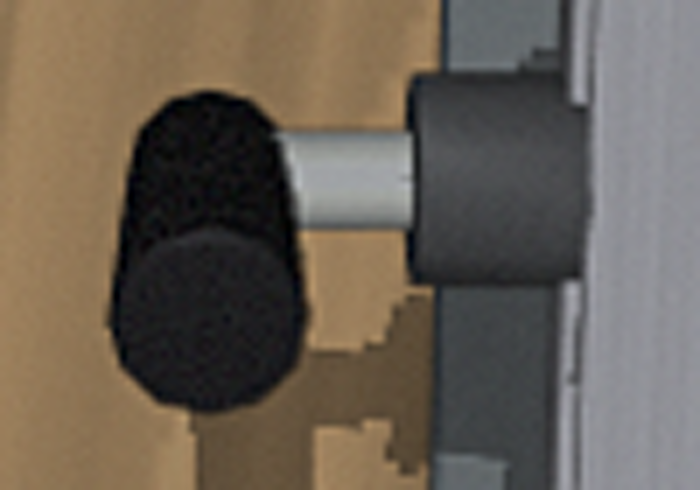

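```bash
python3 - <<'E'
from h import *
p=(np.array([0.52154779, 0.21214281, 0.25628605]), np.array([-3.13745331e+00, -5.22525478e-04,  1.70842931e+00]))
Pg=ray("wrist",284.3,210,.162,p);print(Pg)
S=ray("wrist",313.4,190.3,.102,p);print("sleeve",S,np.linalg.norm((S-Pg)[:2]),np.degrees(np.arctan2(*(S-Pg)[1::-1])))
print(pose());plan([Pg[0],Pg[1],.126],[np.pi,0,np.radians(98)],1)
E
```

```text
[0.52203214 0.21512154 0.162     ]
sleeve [0.54622444 0.21783534 0.102     ] 0.024344034722629783 6.400460935731451
(array([0.5218619 , 0.21148718, 0.25659126]), array([-3.13803476e+00, -4.59048627e-04,  1.70699494e+00]))
[3.5, 1.1, 130.6] [-0.2, -0.03, -0.2]
```

The grip top is at crop (208,318), giving (0.522,0.215). The rod runs parallel to the jaw axis. Descending.

```bash
python3 -m crank '[[[3.5,0.5,20],[-0.2,0,-0.2]],[[0,0,35],[0,0,0]],[[0,0,35],[0,0,0]],[[0,0,25],[0,0,0]],[[0,0,0],[0,0,0]]]' 0
python3 -m crank '[[[0,0,13],[0,0,0]],[[0,0,0],[0,0,0]],[[0,0,0],[0,0,0]]]' 0
python3 - <<'E'
from h import *
p=pose();im=snapshot("wrist");cv2.imwrite("pics/w19.png",im[:,:,::-1]);print(p,get_obs()["force"])
E
```

```text
time_s: 18.5
eef_pos: [0.5208, 0.2143, 0.1404]
orientation: [-3.139, 0.0, 1.71]
force: [0.5, 0.1, 1.3]
opening: 0.0857
time_s: 18.88
eef_pos: [0.5225, 0.2169, 0.1303]
orientation: [3.139, -0.002, 1.712]
force: [0.4, 0.1, -0.7]
opening: 0.0853
(array([0.52251336, 0.21692328, 0.13025419]), array([ 3.13886316e+00, -1.75617828e-03,  1.71215924e+00])) [-0.09818377 -0.1831066  -0.07068722]
```

View pics/w19.png

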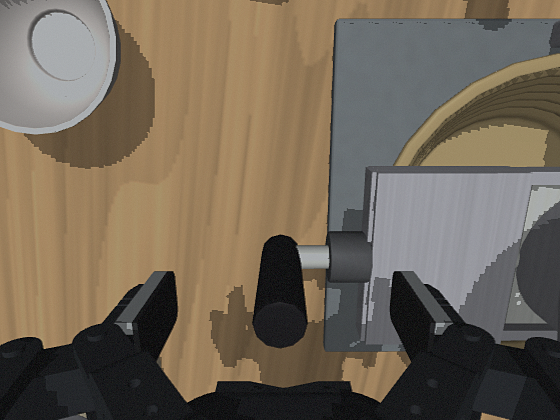

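```bash
python3 - <<'E'
from h import *
p=pose();P=ray("wrist",280,325,.162,p);print(p,P,R.from_euler("xyz",p[1]).inv().apply(P-p[0])*1000)
E
```

```text
(array([0.52254564, 0.21696307, 0.13030138]), array([ 3.13873735e+00, -1.77486550e-03,  1.71218156e+00])) [0.52209201 0.21521012 0.162     ] [ -1.6152762   -0.60560032 -31.70339549]
```

The grip is at (280,325), within 2 mm of the jaw centre. Small correction, then close.

```bash
python3 -m crank '[[[-1.6,-0.6,3.5],[0,0,0]],[[0,0,0],[0,0,0]]]' 0
python3 -m crank '[[[0,0,0],[0,0,0]],[[0,0,0],[0,0,0]],[[0,0,0],[0,0,0]],[[0,0,0],[0,0,0]],[[0,0,0],[0,0,0]]]' 1
python3 -m crank '[[[0,0,0],[0,0,0]],[[0,0,0],[0,0,0]]]' 1
python3 - <<'E'
from h import *
p=pose();im=snapshot("wrist");cv2.imwrite("pics/w20.png",im[:,:,::-1]);print(p,get_obs()["force"])
E
```

```text
time_s: 19.18
eef_pos: [0.5216, 0.2149, 0.1259]
orientation: [3.14, -0.001, 1.712]
force: [0.4, 0.3, 0.3]
opening: 0.0853
time_s: 19.8
eef_pos: [0.5214, 0.2151, 0.1262]
orientation: [3.141, -0.001, 1.712]
force: [-0.9, -0.8, 3.1]
opening: 0.0187
time_s: 20.05
eef_pos: [0.5214, 0.2152, 0.1262]
orientation: [3.141, -0.001, 1.712]
force: [-3.5, -1.8, 4.1]
opening: 0.0188
(array([0.52141999, 0.21515422, 0.12624406]), array([ 3.14052447e+00, -1.49522835e-03,  1.71226309e+00])) [-3.41395465 -1.38740635  5.43771623]
```

View pics/w20.png

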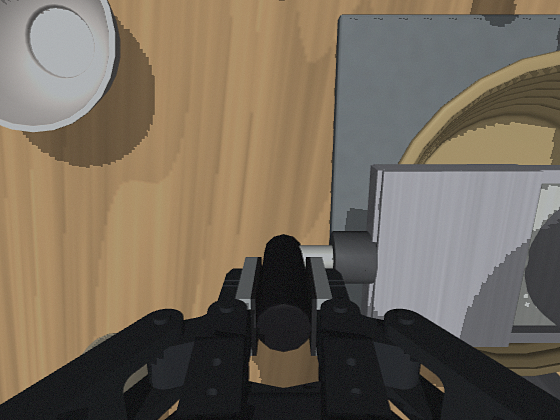

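Gripped: opening 18.8 mm, grip between the pads at (285,320). Drawing along tool -y.

```bash
python3 -m crank '[[[0,-8,0],[0,0,0]],[[0,-14,0],[0,0,0]],[[0,-14,0],[0,0,0]],[[0,-14,0],[0,0,0]],[[0,-10,0],[0,0,0]]]' 1
python3 -m crank '[[[0,0,0],[0,0,0]],[[0,0,0],[0,0,0]]]' 1
python3 - <<'E'
from h import *
p=pose();im=snapshot("wrist");cv2.imwrite("pics/w21.png",im[:,:,::-1]);print(p,get_obs()["force"],get_obs()["opening"])
print(np.linalg.norm(p[0][:2]-[.52142,.21515]))
cv2.imwrite("pics/c21.png",cv2.resize(im[210:310,260:400,::-1],None,fx=5,fy=5,interpolation=cv2.INTER_CUBIC))
E
```

```text
time_s: 20.72
eef_pos: [0.4659, 0.2072, 0.1263]
orientation: [3.131, -0.004, 1.712]
force: [12.3, 2.3, -7.0]
opening: 0.0186
time_s: 20.98
eef_pos: [0.4659, 0.2072, 0.1263]
orientation: [3.132, -0.003, 1.712]
force: [10.3, 2.1, -6.6]
opening: 0.0185
(array([0.46593412, 0.20722753, 0.12627458]), array([ 3.13156456, -0.00345949,  1.71159819])) [ 9.98884939  3.09656497 -4.64138806] 0.018502396901186356
0.05604862246748094
```

View pics/w21.png

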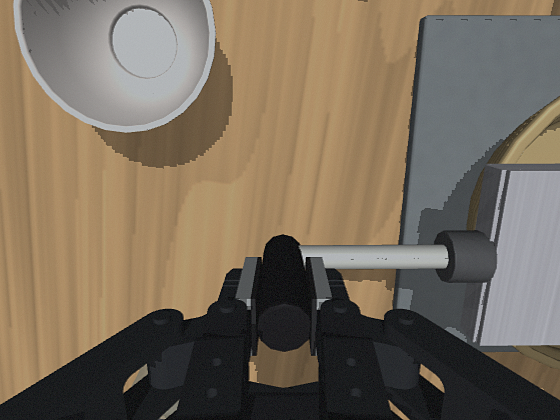

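View pics/c21.png

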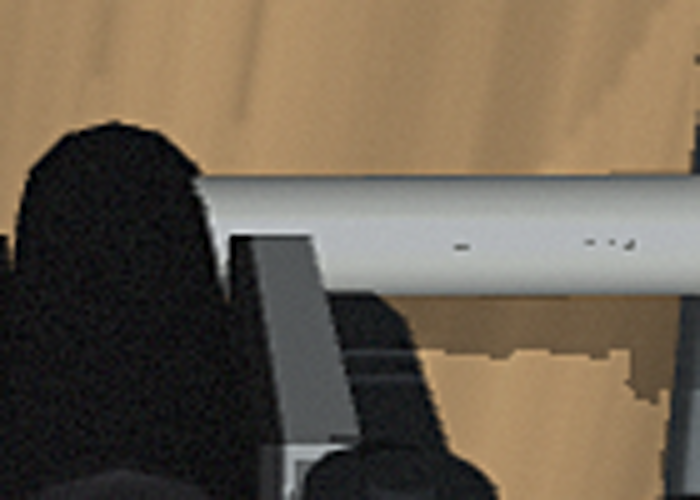

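The rod is out about 56 mm, with no mark yet at the mouth (441,250). Drawing 10 mm more.

```bash
python3 -m crank '[[[0,-5,0],[0,0,0]],[[0,-5,0],[0,0,0]],[[0,0,0],[0,0,0]],[[0,0,0],[0,0,0]]]' 1
python3 - <<'E'
from h import *
p=pose();im=snapshot("wrist");cv2.imwrite("pics/w22.png",im[:,:,::-1]);print(p,get_obs()["force"],get_obs()["opening"])
print(np.linalg.norm(p[0][:2]-[.52142,.21515]))
cv2.imwrite("pics/c22.png",cv2.resize(im[200:300,400:520,::-1],None,fx=5,fy=5,interpolation=cv2.INTER_CUBIC))
E
```

```text
time_s: 21.52
eef_pos: [0.4565, 0.2059, 0.1263]
orientation: [3.131, -0.004, 1.712]
force: [12.5, 3.3, -6.6]
opening: 0.0186
(array([0.45649365, 0.20588685, 0.12629028]), array([ 3.13075716, -0.00365114,  1.71156675])) [11.29186703  2.6331184  -5.83063259] 0.018372658410306168
0.06558381569788448
```

View pics/c22.png

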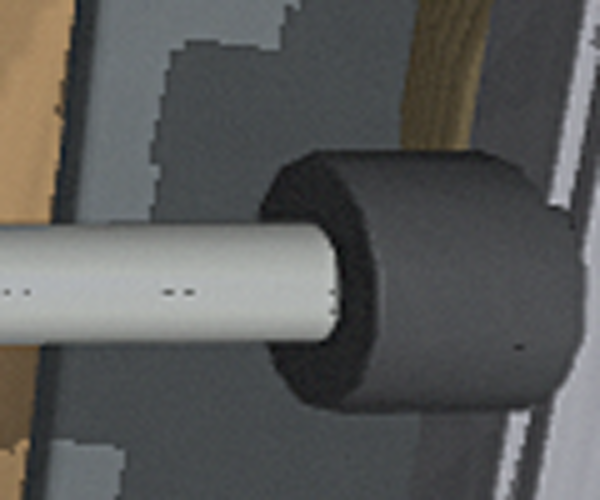

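```bash
python3 -m crank '[[[0,-2.5,0],[0,0,0]],[[0,0,0],[0,0,0]],[[0,0,0],[0,0,0]]]' 1
python3 - <<'E'
from h import *
p=pose();im=snapshot("wrist");print(p[0],get_obs()["force"],get_obs()["opening"])
print(np.linalg.norm(p[0][:2]-[.52142,.21515]))
cv2.imwrite("pics/c23.png",cv2.resize(im[200:300,400:520,::-1],None,fx=5,fy=5,interpolation=cv2.INTER_CUBIC))
im=snapshot("scene");cv2.imwrite("pics/s23.png",cv2.resize(im[140:240,300:420,::-1],None,fx=5,fy=5,interpolation=cv2.INTER_CUBIC))
E
```

```text
time_s: 21.95
eef_pos: [0.4541, 0.2055, 0.1263]
orientation: [3.131, -0.004, 1.711]
force: [12.0, 2.6, -6.4]
opening: 0.0185
[0.45412873 0.20554928 0.12628718] [12.59967527  3.76546388 -7.21637201] 0.018470083146280056
0.06797270361833979
```

View pics/c23.png

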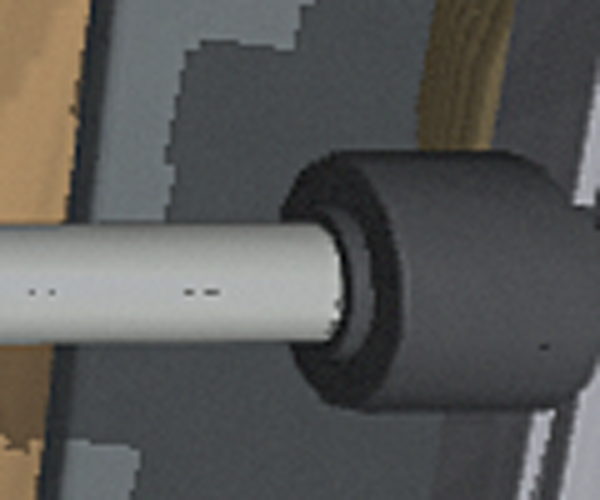

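View pics/s23.png

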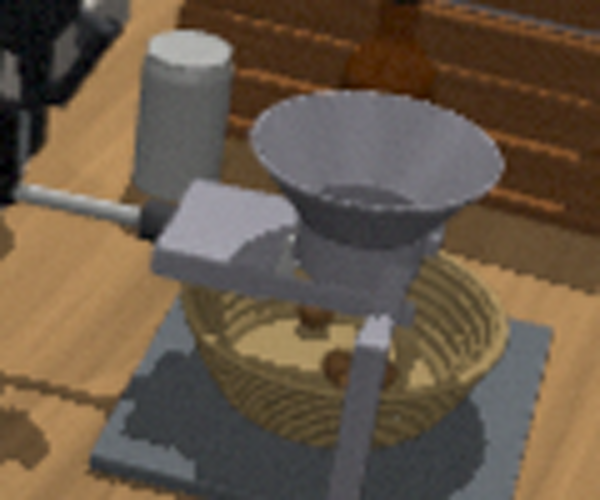

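The dark ring stands at the sleeve's mouth, crop (340–372, 290); TCP travel is 68.0 mm. Nuts are in the basket at crop (315,315) and (345,370). Hold, then check that all four fell and that the pose is steady.

```bash
python3 -m crank '[[[0,0,0],[0,0,0]],[[0,0,0],[0,0,0]],[[0,0,0],[0,0,0]],[[0,0,0],[0,0,0]],[[0,0,0],[0,0,0]]]' 1
python3 - <<'E'
from h import *
p=pose();im=snapshot("wrist");print(p[0],get_obs()["force"],get_obs()["opening"],get_obs()["joints"])
print(np.linalg.norm(p[0][:2]-[.52142,.21515]))
cv2.imwrite("pics/w24.png",im[:,:,::-1])
a=snapshot("scene");t=snapshot("top")
cv2.imwrite("pics/st24.png",np.hstack([cv2.resize(a[150:240,320:420,::-1],(400,360),interpolation=cv2.INTER_CUBIC),cv2.resize(t[130:230,150:260,::-1],(396,360),interpolation=cv2.INTER_CUBIC)]))
cv2.imwrite("pics/s24.png",a[:,:,::-1])
E
```

```text
time_s: 22.68
eef_pos: [0.4542, 0.2056, 0.1263]
orientation: [3.131, -0.004, 1.711]
force: [12.0, 2.8, -6.5]
opening: 0.0189
[0.45415495 0.20555084 0.12628576] [12.86964029  2.68730395 -6.72170094] 0.018635505331193004 [-0.01787718  0.09860335 -0.48076799  1.94505854  0.05151819  1.09796333
 -0.3790723 ]
0.06794653263139001
```

View pics/st24.png

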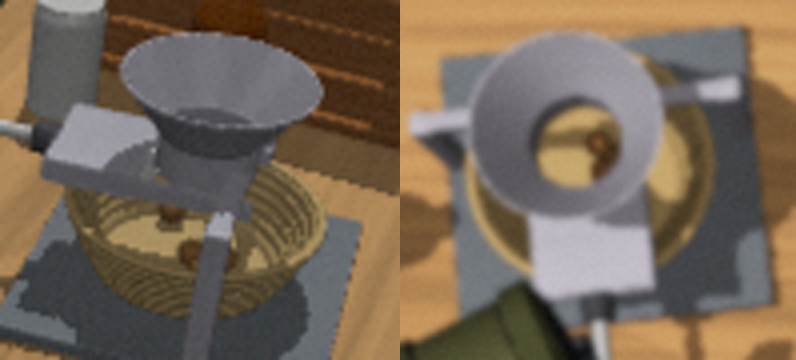

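View pics/w24.png

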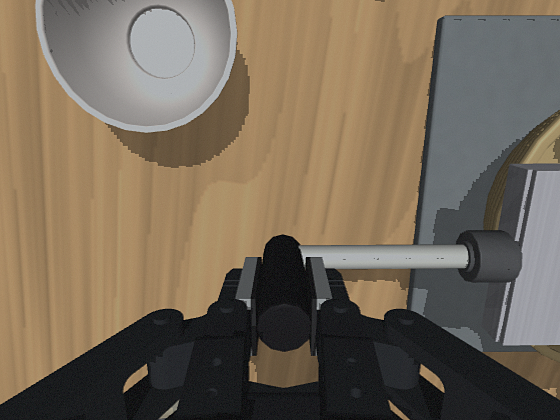

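View pics/s24.png

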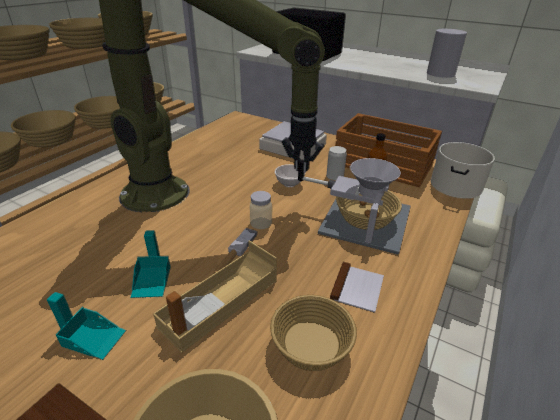

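```bash
python3 - <<'E'
from h import *
for q in((170,213),(195,252),(222,258)):print(ray("scene",320+q[0]/4,150+q[1]/4,.03))
for q in((600,145),(605,165)):print(ray("top",150+(q[0]-400)/3.6,130+q[1]/3.6,.03))
E
python3 - <<'E'
import cv2
im=cv2.imread("pics/s24.png");cv2.imwrite("pics/c24.png",cv2.resize(im[190:230,335:405],None,fx=10,fy=10,interpolation=cv2.INTER_CUBIC))
E
```

```text
[0.64562689 0.27688296 0.03      ]
[0.68186467 0.23498291 0.03      ]
[0.70251764 0.2383734  0.03      ]
[0.6979609 0.2361911 0.03     ]
[0.68127499 0.23122898 0.03      ]
```

View pics/c24.png

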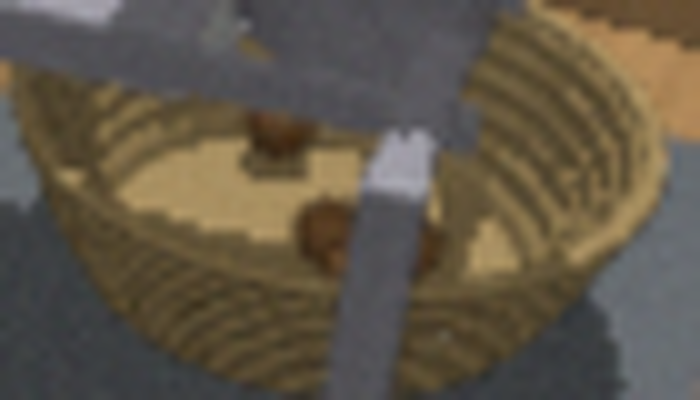

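```bash
python3 - <<'E'
from h import *
t=snapshot("top");cv2.imwrite("pics/t25.png",cv2.resize(t[130:215,155:240,::-1],None,fx=7,fy=7,interpolation=cv2.INTER_CUBIC))
print(get_obs()["eef_pos"])
for P in([.6775,.235,.106],[.6457,.2769,.03]):print(proj("top",np.array(P)))
E
```

```text
[0.45417659 0.20553219 0.126286  ]
(np.float64(201.01961603359703), np.float64(170.57805515597508))
(np.float64(190.769126003375), np.float64(187.26517624985883))
```

View pics/t25.png

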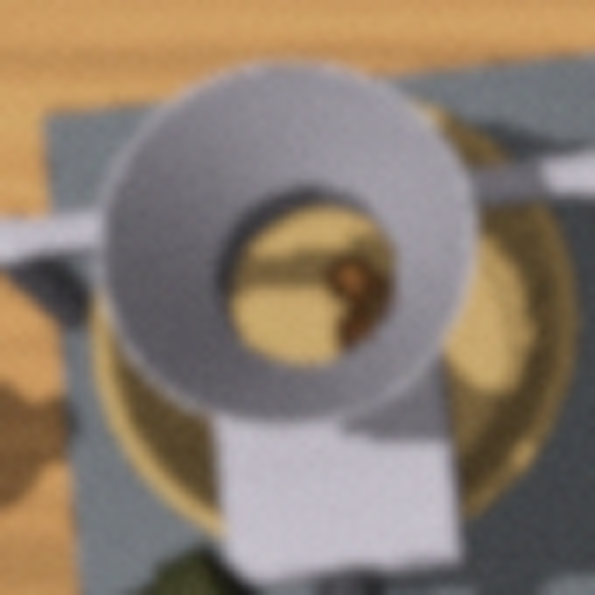

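The throat is clear down to the basket floor, with two nuts seen through it at (350,278) and (355,325). With the one at the side in the scene view, that is at least three in the basket. The arm is steady, so I hand in.

```bash
python3 -c "
from station import *
print(hand_in())
o=get_obs();print(o['time_s'],o['eef_pos'],o['opening'])"
```

```text
the job is handed in; nothing more can be done
None
the job is handed in; nothing more can be done
```

I scooped all four hazelnuts, poured them into the hopper (all four were visible in the throat) and set the scoop back flat in its tray. Then I drew the rod 68.0 mm and handed in at about 23 s, still gripping it against the spring.

**Last checks:**
- **Rod and mark:** the mark's dark ring is at the sleeve's mouth, within about 1 mm by the image. The pose is steady, with a spring pull of about 13 N and a grip opening of 18.6 mm.
- **Nuts:** the throat is empty. I counted three nuts in the basket for certain; the fourth was never seen there and is probably hidden under the gate housing or behind the stand's leg.
- **Other objects:** the basket was still under the hopper, and everything else looked unmoved.

**Possible failure:** at the end of the pour, joint 6 read 2.0525, against a listed upper limit of 2.05. I backed off at once, but this may count as passing the joint's range.

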